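# Open the push-and-turn tablet bottle on the lavadero

### The job

Open the square bottle of water-tank tablets standing in the top tray of the caddy: push its safety cap down, turn it counter-clockwise (seen from above) while it is pushed, and lift it off. Leave the bottle standing in its pocket and the other things where they are, and finish still holding the cap in the gripper, level, over the bottle and a few centimetres clear of its mouth; do not put it down or let go.

Things in the scene. Friction and masses are not known exactly. Their poses are not given: they have to be found in the camera images.
- bottle: Square white plastic bottle: 60 x 60 mm body 70 mm high, sloping shoulder up to 80 mm, round neck; 111 mm to its mouth, 0.28 to 0.56 kg. It stands loose in one of the six pockets of the caddy's top tray with about 1.2 mm of play on each side: it cannot turn there but can be lifted out. Origin: centre of its underside, z up along the neck, x towards the index line on its shoulder.
- mouth (a point): Centre of the bottle's mouth (rim of the neck), 111 mm above the bottle's underside. Inside the cap three lugs catch under ledges round the neck; after 0.9 to 1.4 rad of counter-clockwise turn (hard stop at 1.45; aim for about 1.15) they stand in the gaps and the cap comes straight up. The closed skirt reaches 21 mm down over the mouth: the cap is clear once raised 21 mm.
- cap: The bottle's round white safety cap: ribbed skirt 47 mm diameter, 32 mm high, 35 g, raised index line and two arrows on top. Origin: centre of its lower rim; z up, x towards the index line. Closed, its lower rim is 90 mm above the bottle's underside (10 mm above the shoulder's upper edge) and its x lies along the bottle's x within 0.1 rad.
- cap_top (a point): Centre of the cap's flat top, 32 mm above its lower rim. The cap can be pushed down 6 mm against an inner spring (about 4 N at the start, 13 N at the bottom, then a hard stop on the neck's bead). Unpushed, safety teeth let it turn only about 0.07 rad; 4 mm or more down it passes them freely and turns counter-clockwise seen from above. The spring lifts it again when let up.
- caddy: Three-tier stack of green plastic trays, 137 mm (its x) by 203.5 mm (its y) and 160 mm high, fixed on the cement rim. Origin: centre of its underside. The top tray's floor is 118 mm above the origin; it has 2 x 3 pockets of 62.5 mm, centres at x = -33 or 33 mm and y = -66.5, 0 or 66.5 mm, outer walls to 160 mm, dividers to 154 mm. The lower trays need not be touched.
- jar: Bystander: small glass jar with a plain steel lid, 57 mm diameter, 69 mm high, loose in another pocket of the top tray. Origin: centre of its underside.
- spray_cap: Bystander: blue trigger-spray bottle cap, about 56 mm long, 20 mm wide, 47 mm high, loose in another pocket of the top tray. Origin: centre of its underside.
- brush: Bystander: wooden-handled scrub brush lying bristles down on the rim beside the caddy on its +y side, 205 mm long along its x, 46 mm wide, 43 mm high. Origin: underside of the bristle block's centre; the handle runs to -x.
- soap_dish: Bystander: stainless steel soap dish with a bar of soap, 85 x 120 mm, 26 mm high, on the rim on the caddy's -y side. Origin: centre of its underside.
Things that resemble listed ones, but are neither listed nor needed, are in the scene too. Leave any red look-alike of the cap alone. Of the things that look like the bottle, the larger one is meant.

How it is judged (in metres and radians):
On the way, in this order (a step that is already met when the one before it is completed fails the run):
1. the closed cap is pushed down 2.5 mm or more before it is turned (z of cap in the frame of bottle below 0.0875 m and horizontal distance between cap and bottle below 0.01 m and angle between the x axis of cap and the x axis of bottle, either way round below 0.2 rad), for 0.05 s.
2. the cap is turned at least 0.75 rad while it is still on the neck (angle between the x axis of cap and the x axis of bottle, either way round above 0.75 rad and z of cap in the frame of bottle below 0.097 m and horizontal distance between cap and bottle below 0.01 m), for 0.05 s.
At the end, for the whole second after the job is handed in: The gripper holds the cap still and level (0.3 rad), lower rim 10 to 120 mm above the mouth, axis within 25 mm of the mouth's, touching neither bottle nor caddy; the bottle stands upright (0.08 rad) on its pocket's floor; jar and spray cap within 30 mm, brush and dish within 20 mm of their starts (z of cap in the frame of mouth between 0.01 and 0.12 m and horizontal distance between cap and mouth below 0.025 m and angle between cap's own z axis and vertical below 0.3 rad and linear speed of cap below 0.03 m/s and contact force between the fingers and cap above 1 N and contact force between cap and bottle below 0.1 N and contact force between cap and caddy below 0.1 N and z of bottle in the frame of caddy between 0.112 and 0.122 m and distance of bottle from where it was at the start of the episode below 0.012 m and angle between bottle's own z axis and vertical below 0.08 rad and distance of each of jar, spray_cap from where it was at the start of the episode below 0.03 m and distance of each of brush, soap_dish from where it was at the start of the episode below 0.02 m); the arm keeps its last pose, push and grip.
It fails at once if the bottle is pulled up out of its pocket (raised more than 15 mm) or tipped (z of bottle in the frame of caddy above 0.133 m or angle between bottle's own z axis and vertical above 0.3 rad).
It fails at once if another thing is disturbed: the jar or the spray cap moved more than 30 mm, the brush or the soap dish more than 20 mm (distance of any of jar, spray_cap from where it was at the start of the episode above 0.03 m or distance of any of brush, soap_dish from where it was at the start of the episode above 0.02 m).
It also fails if it takes over 32 s, if anything falls off the work surface, if the arm or the gripper's body presses on something with over 40 N, if the wrist force passes 120 N, or if a joint passes its speed limit or range.

### The arm

A 7-joint arm with a two-finger parallel gripper is mounted at the origin on the work surface. World frame = base frame: x ahead of the robot, y to its left, z up, the work surface at z = 0. Lengths are in m, angles in degrees, forces in N, time in s.
With the tool pointing down it reaches from about 0.4 to 0.85 m from the base axis. Payload 10.4 kg.
Tool frame: the origin (TCP) lies on the centre line of the jaws, within the pads' length; the fingertips stand 19 mm ahead of it and the grasp point (between the pads) is the TCP (manip.tip_reach is the distance from the TCP to the fingertips, in m); z points along the fingers, y is the line along which they close (so a half turn about z gives the same grasp; the last joint's range is limited). The gripper opens to 85 mm and grips with 20 to 120 N. Pads are 22 mm wide; open, the fingers measure 114 mm over their backs; the gripper's body (76 mm by 85 mm) begins 54 mm behind the grasp point. The pads swing forward as they close: fully open they stand 13 mm farther back than shut.
Start: joints at [-68.675, 19.034, -3.707, 83.658, 1.238, 77.344, -5.071], TCP at [0.24, 0.577, 0.225] pointing down, gripper open.
Joint ranges: [-148.97, 148.97], [-28.65, 121.19], [-84.17, 76.75], [9.2, 138.47], [-72.65, 252.65], [3.7, 117.97], [-149.18, 149.18]. Speed limits (degrees/s): [127.2, 127.2, 159.86, 159.86, 180, 180, 180].

### API

Orientations are given as [roll, pitch, yaw] about the fixed x, y, z axes, in that order (R = Rz(yaw) Ry(pitch) Rx(roll)).
In Python, from bench import manip, snapshot, get_calibration, order gives the robot as it stands.
- The arm moves only by the tool send_rows, never from a script. Its argument "plan" is a list of rows, each an object of numbers: "tx", "ty", "tz": the shift along the tool's x, y, z in m; "yaw": the turn about the tool's z in rad. In form: [{"tx": .., "ty": .., "tz": .., "yaw": ..}, ...]. A call has 1 to 5 rows; each row shifts and turns the commanded pose from where the row before left it, along the tool's axes as they then stand; what a row does not reach is not made up. A row lasts 1/12 s, in which the tool goes at most 41.7 mm and 7.16 degrees, less where a joint would pass 70% of its speed; a pose out of reach is approached as far as the arm can. A call with a gripper value outside its range is refused whole. "gripper" is the closure, from 0 (fully open) to 1 (shut), set as the call begins (left out, the last holds). The fingers move at their own pace and stop on an object; the grip force is fixed at half the most. Time passes only in rows, so rows that do not move let the fingers close. It gives the time, the measured TCP pose, the force, the opening and the grip force at its end, in the units of the state.
- manip.sense(): the state, without advancing time (a new reading comes with each control period).
- snapshot(name): name is "scene" or "top"; returns the picture (384x512x3 uint8, red, green, blue); there is no depth.
- get_calibration(name): a dict with "intrinsics" (3x3 intrinsics, pixels), "position" and "rotation" of the camera in the world. Camera axes: x right, y down, z forward; pixel columns grow to the right and rows downward; lengths in m; the calibration is good to about 2 mm. A picture is of the moment at which its call begins. get_calibration takes no time and is no camera call.
- order.job_done(): hands the job in; it is judged then, once.
The state is a dict: "t": time; "joint_pos": joint angles; "dq": joint speeds; "effort": joint torques, N m; "tool_pos": TCP position; "ee_rot": TCP orientation; "contact_force": force on the tool from outside, world axes, zero at the start; "ft_torque": the same for the moment, N m; "opening": finger opening in m; "grasp_force": force on a finger pad.
Only numpy, scipy, OpenCV 4.12 (cv2) and the standard library are available. Lean on these libraries where they do the work, as an engineer would, in place of code of your own. Each camera call takes 0.05 s, during which the arm holds its last target. There are 200 camera calls.

## Working session

There is one attempt and no reset: what is moved stays moved. The work goes in short steps, Python scripts to look and compute and a tool call to move; the robot and the scene stay as the last step left them, time stands still between calls to the robot, and variables do not carry over. Pictures are saved under pics/ and viewed, at most 10 in all, crops included, and the job is handed in when it is done.

Besides the shell and the picture viewer there is one more tool, called after "Call:" as name(argument=value, ...) on one line, values as JSON. send_rows: Moves the arm, as the interface text tells. Its arguments: {"type":"object","properties":{"plan":{"type":"array"},"gripper":{"type":"number"}},"required":["plan"]}

```bash
mkdir -p pics
python3 - <<'E'
from bench import manip, snapshot, get_calibration
import cv2
for n in("scene","top"):
    im=snapshot(n); cv2.imwrite(f"pics/{n}0.png",im[:,:,::-1]); c=get_calibration(n); print(n,c)
s=manip.sense(); print({k:s[k] for k in("t","tool_pos","ee_rot","contact_force","opening")})
E
```

```text
scene {'intrinsics': array([[375.41757478,   0.        , 256.9370702 ],
       [  0.        , 375.41757478, 191.89046628],
       [  0.        ,   0.        ,   1.        ]]), 'position': array([1.13321343, 0.15164813, 0.74644421]), 'rotation': array([-1.38194505e+02, -2.76111270e-02,  9.70854051e+01])}
top {'intrinsics': array([[395.25569083,   0.        , 252.79932684],
       [  0.        , 395.25569083, 191.10715011],
       [  0.        ,   0.        ,   1.        ]]), 'position': array([0.4179624 , 0.09210067, 1.07971902]), 'rotation': array([-168.55929907,   -0.20339657, -100.2919423 ])}
{'t': 0.1, 'tool_pos': array([0.24025383, 0.57660321, 0.2241762 ]), 'ee_rot': array([-1.79925387e+02,  2.80093293e-03,  1.57379877e+02]), 'contact_force': array([-0.55955419, -1.98998036, -0.25314435]), 'opening': 0.08492365261559214}
```

View pics/scene0.png

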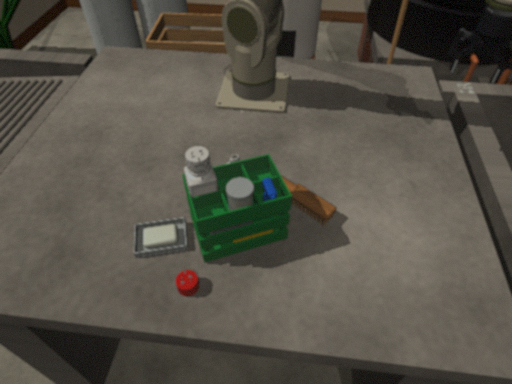

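View pics/top0.png

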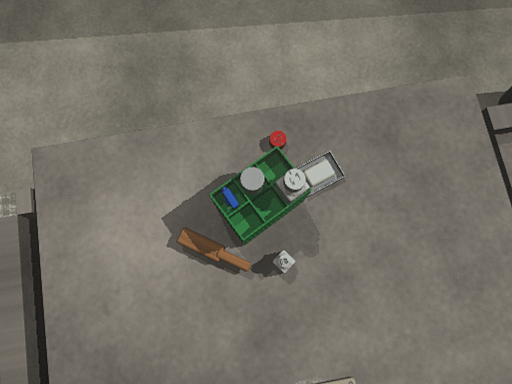

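The bottle is at about (198,155) in scene and (294,180) in top, with the jar and the blue spray cap in other pockets. The red look-alike and the small white look-alike stand outside the caddy. Next I'll measure the cap.

```bash
cat > h.py <<'E'
import numpy as np, cv2
from scipy.spatial.transform import Rotation as R
from bench import manip, snapshot, get_calibration
def ray(n,p):
    c=get_calibration(n);d=R.from_euler('xyz',c['rotation'],degrees=True).as_matrix()@np.linalg.inv(c['intrinsics'])@[p[0],p[1],1]
    return np.array(c['position']),d/np.linalg.norm(d)
def plane(n,p,z):
    o,d=ray(n,p);return o+d*(z-o[2])/d[2]
def proj(n,X):
    c=get_calibration(n);v=c['intrinsics']@(R.from_euler('xyz',c['rotation'],degrees=True).as_matrix().T@(np.array(X)-c['position']));return v[:2]/v[2]
def tri(p,q):
    a,d=ray('scene',p);b,e=ray('top',q)
    s,t=np.linalg.lstsq(np.c_[d,-e],b-a,rcond=None)[0];return (a+s*d+b+t*e)/2,np.linalg.norm(a+s*d-b-t*e)
E
python3 - <<'E'
from h import *
t=cv2.imread('pics/top0.png');s=cv2.imread('pics/scene0.png')
a=cv2.resize(s[140:195,170:225],(400,400),interpolation=cv2.INTER_CUBIC);b=cv2.resize(t[155:210,265:320],(400,400),interpolation=cv2.INTER_CUBIC)
cv2.imwrite('pics/c.png',np.hstack([a,b]))
hs=cv2.cvtColor(t,cv2.COLOR_BGR2HSV)
m=cv2.inRange(hs,(50,100,30),(75,255,255));P=np.argwhere(m)[:,::-1].astype(np.float32);r=cv2.minAreaRect(P)
bp=cv2.boxPoints(r);print(bp)
print([plane('top',p,.16).round(3) for p in bp])
print(tri((198,153),(294,179)), plane('top',(294,179),.24))
E
```

```text
[[207.43494 195.06442]
 [277.13293 143.35303]
 [313.63965 192.55774]
 [243.94165 244.26913]]
[array([0.61 , 0.163, 0.16 ]), array([ 0.707, -0.024,  0.16 ]), array([ 0.571, -0.086,  0.16 ]), array([0.481, 0.098, 0.16 ])]
(array([ 0.59504747, -0.03396126,  0.24002548]), np.float64(0.0010172644203939108)) [ 0.59515541 -0.03447225  0.24      ]
```

View pics/c.png

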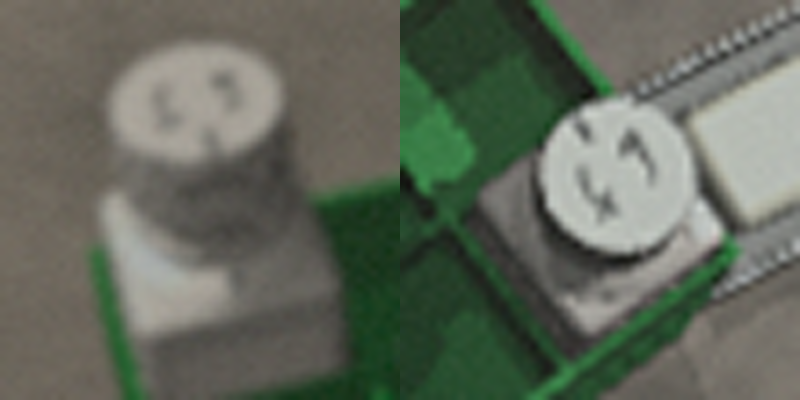

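Triangulating the cap top gives (0.595, -0.034, 0.240), which agrees with the nominal height. I'm moving over it high up.

Call:
send_rows(plan=[{"tx":-0.014,"ty":-0.011,"tz":-0.025},{"tx":-0.026,"ty":-0.02,"tz":-0.025},{"tx":-0.028,"ty":-0.021,"tz":-0.02},{"tx":-0.028,"ty":-0.021,"tz":-0.01},{"tx":-0.028,"ty":-0.021}], gripper=0)

```text
$.plan[0]: bad value
```

Call:
send_rows(plan=[{"tx":-0.028,"ty":-0.021},{"tx":-0.028,"ty":-0.021},{"tx":-0.028,"ty":-0.021},{"tx":-0.028,"ty":-0.021},{"tx":-0.028,"ty":-0.021}])

```text
$.plan[0]: bad value
```

Run:
```python
from h import *
s=manip.sense(); print(s['t'],s['tool_pos'],s['ee_rot'],s['joint_pos'])
T,e=tri((196.7,153.8),(294.6,178.8)); print(T,e)
r=R.from_euler('xyz',s['ee_rot'],degrees=True); print(r.inv().apply(T+[0,0,.065]-s['tool_pos']))
```

```text
0.1 [0.24025383 0.57660321 0.2241762 ] [-1.79925387e+02  2.80093293e-03  1.57379877e+02] [-68.67477647  19.07008362  -3.70709769  83.70124585   1.2370577
  77.34315581  -5.07174064]
[ 0.5957461  -0.03613543  0.23818915] 1.8365869522540742e-05
[-0.56382121 -0.42897706 -0.07842682]
```

All four keys are required in each row.

Call:
send_rows(plan=[{"tx":-0.014,"ty":-0.011,"tz":-0.025,"yaw":0},{"tx":-0.026,"ty":-0.02,"tz":-0.025,"yaw":0},{"tx":-0.028,"ty":-0.021,"tz":-0.02,"yaw":0},{"tx":-0.028,"ty":-0.021,"tz":-0.01,"yaw":0},{"tx":-0.028,"ty":-0.021,"tz":0,"yaw":0}], gripper=0)

```text
t: 0.52
tool_pos: [0.3197, 0.4417, 0.3075]
ee_rot: [179.8, 0.0, 157.4]
contact_force: [-0.1, -0.1, 0.2]
opening: 0.0856
grasp_force: 0.0
```

Call:
send_rows(plan=[{"tx":-0.028,"ty":-0.021,"tz":0,"yaw":0},{"tx":-0.028,"ty":-0.021,"tz":0,"yaw":0},{"tx":-0.028,"ty":-0.021,"tz":0,"yaw":0},{"tx":-0.028,"ty":-0.021,"tz":0,"yaw":0},{"tx":-0.028,"ty":-0.021,"tz":0,"yaw":0}])

```text
t: 0.93
tool_pos: [0.408, 0.29, 0.3047]
ee_rot: [-180.0, -0.0, 157.4]
contact_force: [0.9, 1.2, 0.2]
opening: 0.0855
grasp_force: 0.0
```

Run:
```python
from h import *
s=manip.sense(); print(s['t'],s['tool_pos'],s['ee_rot'],s['joint_pos'])
T=np.array([.5957,-.036,.24])
r=R.from_euler('xyz',s['ee_rot'],degrees=True); print(r.inv().apply(T+[0,0,.065]-s['tool_pos']))
```

```text
0.9333 [0.4079768  0.28996191 0.30473266] [-1.79994630e+02 -1.62349741e-02  1.57380628e+02] [-49.17580153   1.052743     8.70559164  95.11425442  -0.17236792
  83.85729243  26.92745139]
[-0.29865086 -0.22868928 -0.00033053]
```

Call:
send_rows(plan=[{"tx":-0.028,"ty":-0.021,"tz":0,"yaw":0},{"tx":-0.028,"ty":-0.021,"tz":0,"yaw":0},{"tx":-0.028,"ty":-0.022,"tz":0,"yaw":0},{"tx":-0.028,"ty":-0.022,"tz":0,"yaw":0},{"tx":-0.028,"ty":-0.022,"tz":0,"yaw":0}])

```text
t: 1.35
tool_pos: [0.4956, 0.1364, 0.3048]
ee_rot: [-180.0, -0.0, 157.4]
contact_force: [0.3, 0.5, 0.7]
opening: 0.0853
grasp_force: 0.0
```

Call:
send_rows(plan=[{"tx":-0.028,"ty":-0.022,"tz":0,"yaw":0},{"tx":-0.028,"ty":-0.022,"tz":0,"yaw":0},{"tx":-0.028,"ty":-0.022,"tz":0,"yaw":0},{"tx":-0.028,"ty":-0.022,"tz":0,"yaw":0},{"tx":-0.028,"ty":-0.022,"tz":0,"yaw":0}])

```text
t: 1.77
tool_pos: [0.5826, -0.0188, 0.3047]
ee_rot: [-180.0, -0.0, 157.4]
contact_force: [0.6, 0.7, 0.3]
opening: 0.0855
grasp_force: 0.0
```

Call:
send_rows(plan=[{"tx":-0.018,"ty":-0.01,"tz":0,"yaw":0.12},{"tx":0,"ty":0,"tz":0,"yaw":0.12},{"tx":0,"ty":0,"tz":0,"yaw":0.12},{"tx":0,"ty":0,"tz":0,"yaw":0.12},{"tx":0,"ty":0,"tz":0,"yaw":0.12}])

```text
t: 2.18
tool_pos: [0.5948, -0.0335, 0.3044]
ee_rot: [-180.0, -0.0, 122.6]
contact_force: [-0.8, 0.0, -0.3]
opening: 0.0853
grasp_force: 0.0
```

Call:
send_rows(plan=[{"tx":0,"ty":0,"tz":0,"yaw":0.12},{"tx":0,"ty":0,"tz":0,"yaw":0.12},{"tx":0,"ty":0,"tz":0,"yaw":0.12},{"tx":0,"ty":0,"tz":0,"yaw":0},{"tx":0,"ty":0,"tz":0,"yaw":0}])

```text
t: 2.6
tool_pos: [0.5948, -0.0332, 0.3046]
ee_rot: [-180.0, -0.0, 102.6]
contact_force: [0.8, -0.3, 1.2]
opening: 0.0854
grasp_force: 0.0
```

Run:
```python
from h import *
s=manip.sense(); print(s['t'],s['tool_pos'],s['ee_rot'],s['joint_pos'])
T=np.array([.5957,-.036,.24])
r=R.from_euler('xyz',s['ee_rot'],degrees=True); print(r.inv().apply(T+[0,0,.065]-s['tool_pos']))
a=snapshot('scene')[:,:,::-1];b=snapshot('top')[:,:,::-1]
f=lambda i,x,y,w:cv2.resize(i[y-w:y+w,x-w:x+w],(400,400),interpolation=cv2.INTER_CUBIC)
cv2.imwrite('pics/d.png',np.hstack([f(a,197,150,40),f(b,294,180,40)]))
```

```text
2.6 [ 0.59479906 -0.03322011  0.30460346] [-1.79969485e+02 -3.92395065e-03  1.02605442e+02] [-29.66206194  14.90717986  35.4815104   82.63347243  -8.61229186
  85.2201637   18.23069737]
[-0.00290947  0.00027234 -0.00039688]
```

View pics/d.png

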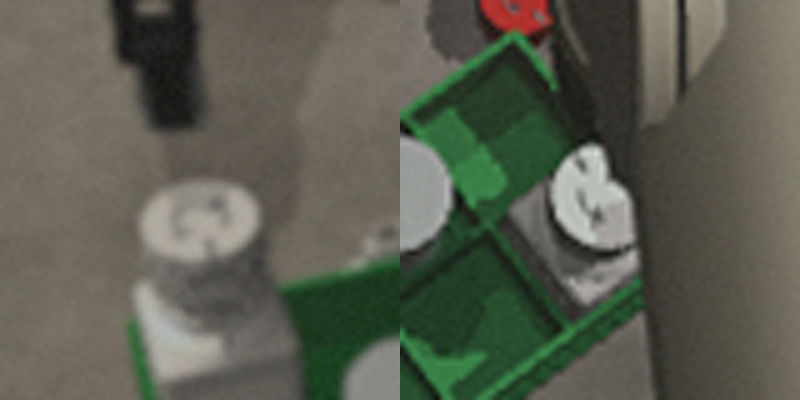

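The near finger hangs in front of and above the cap (scene crop (172,125), cap top at (200,220)). I'll check by projection whether the lateral alignment fits.

Run:
```python
from h import *
s=manip.sense()
r=R.from_euler('xyz',s['ee_rot'],degrees=True)
f=lambda p:(p-[157,110])*5
for y in(.043,.055,-.043):
  for x in(-.011,.011): print(y,x,f(proj('scene',s['tool_pos']+r.apply([x,y,.019-.013]))).round())
for T in([.5957,-.036,.24],[.595,-.034,.24]): print(f(proj('scene',T)).round(1))
```

```text
0.043 -0.011 [155. 176.]
0.043 0.011 [216. 172.]
0.055 -0.011 [154. 198.]
0.055 0.011 [216. 194.]
-0.043 -0.011 [161.  30.]
-0.043 0.011 [217.  27.]
[198.3 215.6]
[203.7 214.8]
```

Call:
send_rows(plan=[{"tx":-0.002,"ty":0,"tz":0.015,"yaw":0},{"tx":0,"ty":0,"tz":0.015,"yaw":0},{"tx":0,"ty":0,"tz":0.01,"yaw":0},{"tx":0,"ty":0,"tz":0,"yaw":0}])

```text
t: 3.03
tool_pos: [0.5944, -0.0351, 0.2627]
ee_rot: [-179.8, -0.0, 102.5]
contact_force: [-0.0, -0.2, 0.1]
opening: 0.0852
grasp_force: 0.0
```

Run:
```python
from h import *
a=snapshot('scene')[:,:,::-1]
cv2.imwrite('pics/e.png',cv2.resize(a[60:210,120:270],(600,600),interpolation=cv2.INTER_CUBIC))
s=manip.sense()
r=R.from_euler('xyz',s['ee_rot'],degrees=True)
for y in(.043,-.043,0):
  for z in (0,.006,.019): print(y,z,((proj('scene',s['tool_pos']+r.apply([0,y,z]))-[120,60])*4).round())
```

```text
0.043 0 [302. 395.]
0.043 0.006 [303. 404.]
0.043 0.019 [306. 424.]
-0.043 0 [304. 279.]
-0.043 0.006 [306. 288.]
-0.043 0.019 [309. 308.]
0 0 [303. 335.]
0 0.006 [304. 344.]
0 0.019 [308. 364.]
```

View pics/e.png

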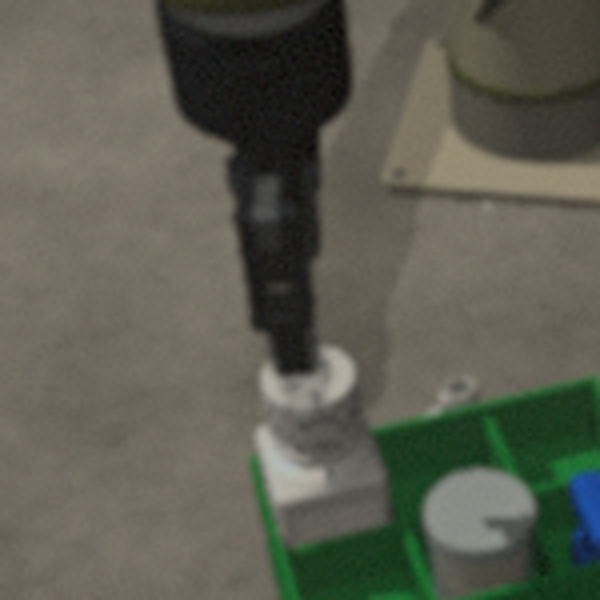

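The near finger is well outside and above the cap, and lateral alignment is within about 2 mm. I'll descend to z = 0.226 and close.

Call:
send_rows(plan=[{"tx":0.001,"ty":0.001,"tz":0.012,"yaw":0},{"tx":0,"ty":0,"tz":0.012,"yaw":0},{"tx":0,"ty":0,"tz":0.012,"yaw":0},{"tx":0,"ty":0,"tz":0,"yaw":0}])

```text
t: 3.42
tool_pos: [0.5949, -0.0339, 0.2258]
ee_rot: [-179.8, -0.0, 102.4]
contact_force: [-1.3, -0.5, -0.3]
opening: 0.0856
grasp_force: 0.0
```

Call:
send_rows(plan=[{"tx":0,"ty":0,"tz":0,"yaw":0},{"tx":0,"ty":0,"tz":0,"yaw":0},{"tx":0,"ty":0,"tz":0,"yaw":0},{"tx":0,"ty":0,"tz":0,"yaw":0},{"tx":0,"ty":0,"tz":0,"yaw":0}], gripper=1)

```text
t: 3.83
tool_pos: [0.5962, -0.0342, 0.2297]
ee_rot: [180.0, -0.0, 102.4]
contact_force: [-2.9, 0.6, 4.9]
opening: 0.0417
grasp_force: 60.3
```

Call:
send_rows(plan=[{"tx":0,"ty":0,"tz":0,"yaw":0},{"tx":0,"ty":0,"tz":0,"yaw":0},{"tx":0,"ty":0,"tz":0,"yaw":0},{"tx":0,"ty":0,"tz":0,"yaw":0},{"tx":0,"ty":0,"tz":0,"yaw":0}])

```text
t: 4.25
tool_pos: [0.5962, -0.0342, 0.2293]
ee_rot: [180.0, 0.0, 102.4]
contact_force: [-2.2, -0.7, 5.4]
opening: 0.0417
grasp_force: 60.5
```

Run:
```python
from h import *
s=manip.sense(); print(s)
a=snapshot('scene')[:,:,::-1];b=snapshot('top')[:,:,::-1]
f=lambda i,x,y,w:cv2.resize(i[y-w:y+w,x-w:x+w],(400,400),interpolation=cv2.INTER_CUBIC)
cv2.imwrite('pics/g.png',np.hstack([f(a,197,150,40),f(b,294,180,40)]))
```

```text
{'t': 4.25, 'joint_pos': array([-29.25922394,  16.86467307,  34.82808053,  89.50123182,
        -9.80940491,  76.68700748,  19.04417968]), 'dq': array([-0.16760633, -0.07900645,  0.03388081,  0.07533586,  0.03872328,
       -0.0554552 , -0.00117336]), 'effort': array([-2.92270649e-01, -4.82177389e+01,  6.61483213e+00, -3.71137941e+01,
       -2.02532932e-01, -7.95793757e-01,  1.25527196e-03]), 'tool_pos': array([ 0.59621655, -0.03424431,  0.2292742 ]), 'ee_rot': array([1.79971723e+02, 2.14136552e-03, 1.02371523e+02]), 'contact_force': array([-2.19449699, -0.73142152,  5.40246579]), 'ft_torque': array([-0.05056256,  0.5718007 ,  0.04007962]), 'grasp_force': 60.464148298488, 'opening': 0.041700822688648116}
```

View pics/g.png

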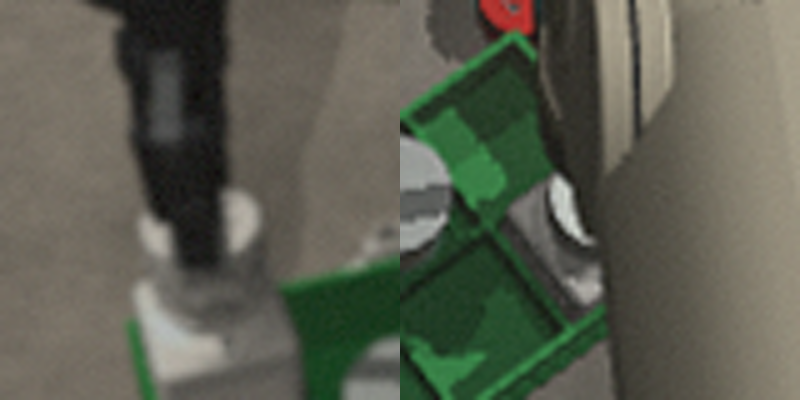

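The opening is smaller than the 47 mm cap and the tool rose 3.5 mm, so I'll check how deep the pads grip with a brightened crop.

Run:
```python
from h import *
a=np.mean([snapshot('scene')[:,:,::-1].astype(float) for _ in range(4)],axis=0)
c=cv2.resize(a[135:185,172:222],(600,600),interpolation=cv2.INTER_CUBIC).clip(0,255)
cv2.imwrite('pics/k.png',(255*(c/255)**.45).astype(np.uint8))
s=manip.sense();print(s['t'],s['tool_pos'])
r=R.from_euler('xyz',s['ee_rot'],degrees=True)
for y in(.0235,.03):
  for z in (-.02,0,.019): print(y,z,((proj('scene',s['tool_pos']+r.apply([0,y,z]))-[172,135])*12).round())
for z in(.208,.24): print(z,((proj('scene',[.5955+.022,-.035+.008,z])-[172,135])*12).round())
```

```text
4.55 [ 0.5962179  -0.03425721  0.22927064]
0.0235 -0.02 [297. 276.]
0.0235 0 [311. 365.]
0.0235 0.019 [325. 447.]
0.03 -0.02 [296. 304.]
0.03 0 [311. 393.]
0.03 0.019 [324. 474.]
0.208 [341. 451.]
0.24 [319. 312.]
```

View pics/k.png

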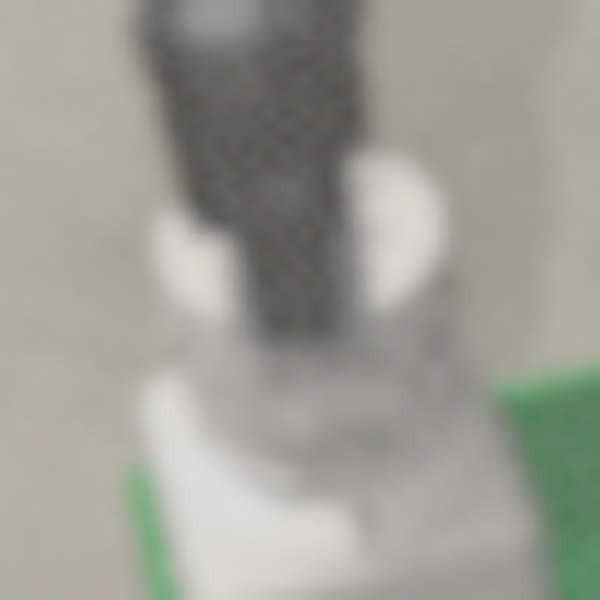

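Run:
```python
from h import *
print([ (k,getattr(manip,k)) for k in dir(manip) if not k.startswith('_')])
```

```text
[('IKError', <class 'bench.IKError'>), ('sense', <function make.<locals>.<lambda> at 0x7f9fc8c50f40>), ('tip_reach', 0.019)]
```

The fingertips appear to sit only at the cap's top edge (tip at crop y=340, cap top edge about 320, skirt bottom about 455). I'll reopen, go 11 mm lower and grip again.

Call:
send_rows(plan=[{"tx":0,"ty":0,"tz":0,"yaw":0},{"tx":0,"ty":0,"tz":0,"yaw":0},{"tx":0,"ty":0,"tz":0,"yaw":0},{"tx":0,"ty":0,"tz":0,"yaw":0},{"tx":0,"ty":0,"tz":0,"yaw":0}], gripper=0)

```text
t: 4.97
tool_pos: [0.5961, -0.034, 0.2287]
ee_rot: [-180.0, -0.0, 102.4]
contact_force: [-0.1, 0.2, 0.4]
opening: 0.0858
grasp_force: 0.0
```

Call:
send_rows(plan=[{"tx":0.001,"ty":0.001,"tz":0.006,"yaw":0},{"tx":0,"ty":0,"tz":0.005,"yaw":0},{"tx":0,"ty":0,"tz":0,"yaw":0},{"tx":0,"ty":0,"tz":0,"yaw":0}])

```text
t: 5.3
tool_pos: [0.5965, -0.0329, 0.2172]
ee_rot: [-179.9, -0.0, 102.4]
contact_force: [-0.7, 1.1, -0.2]
opening: 0.0856
grasp_force: 0.0
```

Call:
send_rows(plan=[{"tx":0,"ty":0,"tz":0,"yaw":0},{"tx":0,"ty":0,"tz":0,"yaw":0},{"tx":0,"ty":0,"tz":0,"yaw":0},{"tx":0,"ty":0,"tz":0,"yaw":0},{"tx":0,"ty":0,"tz":0,"yaw":0}], gripper=1)

```text
t: 5.72
tool_pos: [0.5969, -0.0331, 0.2184]
ee_rot: [180.0, -0.0, 102.4]
contact_force: [-1.9, 0.0, 4.5]
opening: 0.0448
grasp_force: 60.5
```

Run:
```python
from h import *
s=manip.sense();print(s['tool_pos'],s['contact_force'],s['ft_torque'],s['opening'])
a=np.mean([snapshot('scene')[:,:,::-1].astype(float) for _ in range(2)],axis=0)
c=cv2.resize(a[135:185,172:222],(600,600),interpolation=cv2.INTER_CUBIC).clip(0,255)
cv2.imwrite('pics/l.png',(255*(c/255)**.45).astype(np.uint8))
```

```text
[ 0.59688933 -0.03307126  0.21839136] [-1.90659105  0.03217864  4.45374116] [4.35084313e-04 5.22883941e-01 1.74986898e-02] 0.044785046297909976
```

View pics/l.png

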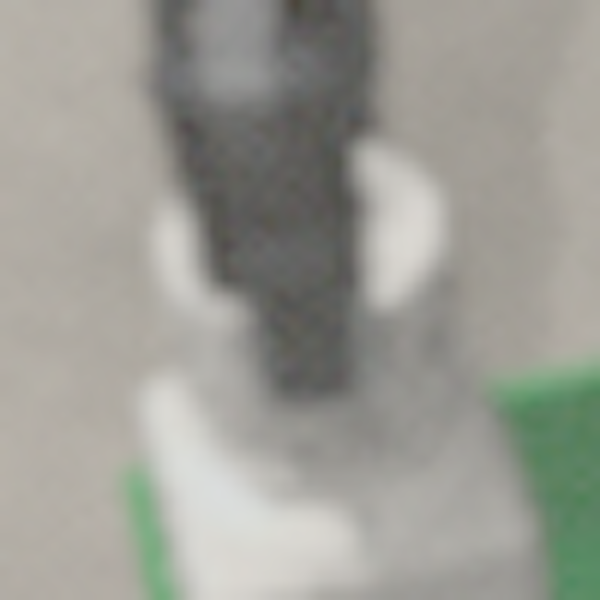

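The tips now reach about mid-skirt (y≈400) and are centred. Now I'll push.

Call:
send_rows(plan=[{"tx":0,"ty":0,"tz":0.003,"yaw":0},{"tx":0,"ty":0,"tz":0.003,"yaw":0},{"tx":0,"ty":0,"tz":0,"yaw":0}])

```text
t: 6.07
tool_pos: [0.597, -0.0331, 0.2128]
ee_rot: [179.9, -0.0, 102.4]
contact_force: [-5.6, 0.5, 13.2]
opening: 0.0449
grasp_force: 61.3
```

Moved 5.6 mm at 13 N, so the cap is down. Next is the counter-clockwise turn, which is negative tool yaw.

Call:
send_rows(plan=[{"tx":0,"ty":0,"tz":0.001,"yaw":0},{"tx":0,"ty":0,"tz":0,"yaw":-0.06},{"tx":0,"ty":0,"tz":0,"yaw":-0.08},{"tx":0,"ty":0,"tz":0,"yaw":-0.08},{"tx":0,"ty":0,"tz":0,"yaw":-0.08}])

```text
t: 6.48
tool_pos: [0.5974, -0.033, 0.2125]
ee_rot: [179.9, 0.0, 119.8]
contact_force: [-5.2, 0.1, 13.5]
opening: 0.0452
grasp_force: 61.3
```

Call:
send_rows(plan=[{"tx":0,"ty":0,"tz":0,"yaw":-0.09},{"tx":0,"ty":0,"tz":0,"yaw":-0.09},{"tx":0,"ty":0,"tz":0,"yaw":-0.09},{"tx":0,"ty":0,"tz":0,"yaw":-0.09},{"tx":0,"ty":0,"tz":0,"yaw":-0.09}])

```text
t: 6.9
tool_pos: [0.5971, -0.0333, 0.2125]
ee_rot: [179.9, 0.1, 145.6]
contact_force: [-6.2, -0.0, 13.1]
opening: 0.0451
grasp_force: 61.5
```

Call:
send_rows(plan=[{"tx":0,"ty":0,"tz":0,"yaw":-0.09},{"tx":0,"ty":0,"tz":0,"yaw":-0.09},{"tx":0,"ty":0,"tz":0,"yaw":-0.09},{"tx":0,"ty":0,"tz":0,"yaw":-0.09},{"tx":0,"ty":0,"tz":0,"yaw":-0.04}])

```text
t: 7.32
tool_pos: [0.5971, -0.0337, 0.2127]
ee_rot: [180.0, 0.1, 168.5]
contact_force: [-6.3, -0.8, 15.1]
opening: 0.0447
grasp_force: 61.5
```

Run:
```python
from h import *
s=manip.sense();print(s['tool_pos'],s['ee_rot'],s['contact_force'],s['ft_torque'],s['opening'],s['joint_pos'])
a=np.mean([snapshot('scene')[:,:,::-1].astype(float) for _ in range(2)],axis=0)
c=cv2.resize(a[135:185,172:222],(600,600),interpolation=cv2.INTER_CUBIC).clip(0,255)
cv2.imwrite('pics/m.png',(255*(c/255)**.6).astype(np.uint8))
```

```text
[ 0.59711913 -0.03367401  0.21267148] [1.79980131e+02 9.09403277e-02 1.68510948e+02] [-6.31430029 -0.84656874 15.13478416] [-0.46459626  1.45518415 -0.14894124] 0.04470796769513191 [-21.58154721  16.47293647  25.03281468  90.380615    -7.1534807
  74.64189439  82.94656226]
```

View pics/m.png

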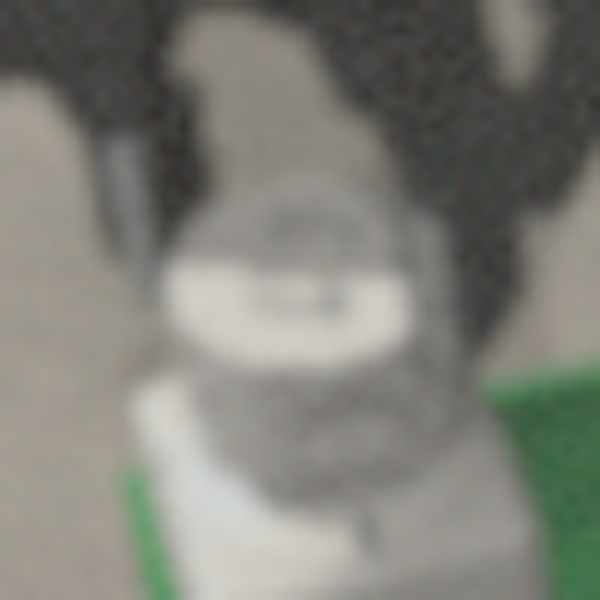

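The fingers hold the cap on both sides. The bottle's shoulder index shows at (370,530), and the cap's mark is no longer above it, so the cap has turned. I'll lift gently.

Call:
send_rows(plan=[{"tx":0,"ty":0,"tz":-0.003,"yaw":0},{"tx":0,"ty":0,"tz":-0.003,"yaw":0},{"tx":0,"ty":0,"tz":-0.003,"yaw":0},{"tx":0,"ty":0,"tz":0,"yaw":0}])

```text
t: 7.75
tool_pos: [0.597, -0.0334, 0.2203]
ee_rot: [-180.0, 0.0, 168.2]
contact_force: [-2.0, -1.9, 3.9]
opening: 0.045
grasp_force: 61.3
```

Call:
send_rows(plan=[{"tx":0,"ty":0,"tz":-0.003,"yaw":0},{"tx":0,"ty":0,"tz":-0.003,"yaw":0},{"tx":0,"ty":0,"tz":0,"yaw":0}])

```text
t: 8.0
tool_pos: [0.597, -0.0328, 0.2261]
ee_rot: [180.0, 0.0, 168.3]
contact_force: [-0.4, -2.1, -0.4]
opening: 0.0449
grasp_force: 61.3
```

Force is about −0.4 N, which is just the cap's weight, so the lugs are free. I'll keep lifting to about 45 mm clear.

Call:
send_rows(plan=[{"tx":0,"ty":0,"tz":-0.006,"yaw":0},{"tx":0,"ty":0,"tz":-0.008,"yaw":0},{"tx":0,"ty":0,"tz":-0.008,"yaw":0},{"tx":0,"ty":0,"tz":-0.008,"yaw":0},{"tx":0,"ty":0,"tz":-0.008,"yaw":0}])

```text
t: 8.42
tool_pos: [0.5971, -0.0327, 0.2652]
ee_rot: [180.0, 0.1, 168.3]
contact_force: [-0.7, 0.4, -0.1]
opening: 0.0448
grasp_force: 61.3
```

Call:
send_rows(plan=[{"tx":0,"ty":0,"tz":-0.008,"yaw":0},{"tx":0,"ty":0,"tz":-0.004,"yaw":0},{"tx":0,"ty":0,"tz":0,"yaw":0},{"tx":0,"ty":0,"tz":0,"yaw":0},{"tx":0,"ty":0,"tz":0,"yaw":0}])

```text
t: 8.83
tool_pos: [0.5967, -0.0329, 0.2754]
ee_rot: [-180.0, -0.0, 168.3]
contact_force: [-0.0, -0.0, 0.3]
opening: 0.0448
grasp_force: 61.3
```

Run:
```python
from h import *
a=snapshot('scene')[:,:,::-1]
cv2.imwrite('pics/n.png',cv2.resize(a[100:220,150:310],(800,600),interpolation=cv2.INTER_CUBIC))
```

```text
(no output)
```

View pics/n.png

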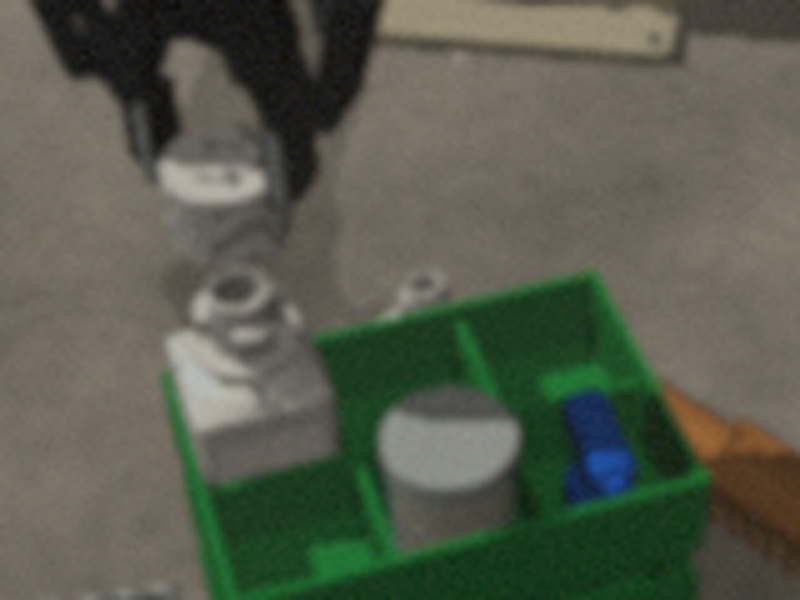

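The cap (220,190) is held level in the gripper above the open mouth (240,288). The bottle is seated in its pocket and its neighbours are undisturbed. Handing in.

```bash
python3 -c "
from bench import order
print(order.job_done())"
```

```text
the job is handed in; nothing more can be done
None
```

I pushed the cap down, turned it about 1.15 rad counter-clockwise and lifted it off. It was handed in held level about 3–4 cm above the mouth, with the bottle still standing in its pocket; the hand-in returned no verdict.

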